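# Present a dessert cup's price label to the scanner

## Task

A guest has ordered the tall square dessert cup: swing the clear lid of the pastry case all the way open, lowering it gently onto its stop so that it stays open, then take out the tall cup without disturbing the other things. Hold the cup up to the scanner without touching it: upright, the price label squarely facing the scanner window, centred on it and level with its middle, about 10 cm away, fingers off the label. Finish while still holding the cup there, motionless in the air, for the colleague at the till to ring it up.

Things in the scene. Friction and masses are not known exactly. Their poses are not given: they have to be found in the camera images.
- case: low counter-top pastry case, 380 (x) x 180 (y) x 115 mm, fixed: steel base, black liner, clear walls 4 mm thick. Origin: centre of its underside; inner floor 12 mm above it. Its clear lid is hinged along the rim of the long -y side. In it three desserts stand upright in a row along x, at x = -110, 0 and 110 mm (within 5 mm; y within 15 mm), in any order
- lid (a joint): angle of the lid: 0 shut (level), 1.85 rad fully open, leaning back past the vertical on its stop, where its weight keeps it. The hinge is almost frictionless: below 1.57 rad the lid falls shut, beyond it falls open. Lid 380 x 180 x 5 mm, 0.38 kg
- lid_hinge (a point): middle of the lid's hinge line, 115 mm above the counter; the hinge line runs along this point's x, which is level. The point turns with the lid: with the lid shut its axes are those of the case
- lid_handle (a point): middle of the grip bar of the lid's U-shaped steel handle, 10 mm round bar, 120 mm long, along the point's x. In the lid's frame (origin lid_hinge, y across the lid away from the hinge, z out of its upper face) it is at y = 168, z = 45 mm. 35 mm clear room between bar and lid; the lid's free edge is at y = 180 mm. Axes turn with the lid
- tall_cup: the ordered dessert: tall square lidded cup of clear rigid plastic with layered cake in it, 50 x 50 mm, 80 mm tall, straight sides, about 0.17 kg. Origin: centre of its underside, z up. Its price label is on its +y face; at the start that face looks to the +y side of the case within 0.3 rad
- price_label: white paper label with black bars, 32 mm wide (x) x 24 mm high (z), stuck on the tall cup's +y face. Origin: centre of the label, 26 mm from the cup's axis and 35 mm above the cup's underside; its +y axis points straight out of the label, its z is the cup's
- scanner: black hands-free presentation scanner, fixed on the counter: round foot of 58 mm radius, post, and a head 86 mm wide (x), 95 mm deep, from 130 to 210 mm above the counter. Origin: centre of the foot's underside
- scan_window (a point): centre of the scanner's dark red upright window (70 x 56 mm), on the head's front face, 170 mm above the counter. The window faces along this point's -y axis; its x runs along the window, z up
- short_cup: bystander in the case: low square cup, 50 x 50 mm, 52 mm tall. Origin: centre of its underside
- round_pot: bystander in the case: round pot with a white lid, 67 mm across, 60 mm tall. Origin: centre of its underside
- jar: bystander on the counter: green glass jar with a black lid, 92 mm across, 114 mm tall with the knob. Origin: centre of its underside
- card_terminal: bystander on the counter: black card terminal lying flat, 150 x 76 x 32 mm. Origin: centre of its underside

How it is judged:
By the outcome, as a careful person would: the job done as asked, in the order asked, and still so for the second after the job is handed in, while the arm keeps its last pose, push and grip.
It also fails if it takes over 64 s, if anything falls off the work surface, if the arm or the gripper's body presses on something with over 40 N, if the wrist force passes 120 N, or if a joint passes its speed limit or range.

## Robot

A 6-joint arm with a two-finger parallel gripper is mounted at the origin on the work surface. World frame = base frame: x ahead of the robot, y to its left, z up, the work surface at z = 0. Lengths are in m, angles in rad, forces in N, time in s.
With the tool pointing down it reaches from about 0.25 to 0.725 m from the base axis. Payload 9.7 kg.
Tool frame: the origin (TCP) lies at the very end of the fingers, on their centre line; the grasp point (between the pads) lies ctrl.grasp_offset behind it (ctrl.grasp_offset is the distance from the TCP to the grasp point, in m); z points along the fingers, y is the line along which they close (so a half turn about z gives the same grasp; the last joint's range is limited). The gripper opens to 85 mm and grips with 20 to 120 N. Pads are 22 mm wide; open, the fingers measure 114 mm over their backs; the gripper's body (76 mm by 85 mm) begins 54 mm behind the grasp point. The pads swing forward as they close: fully open they stand 13 mm farther back than shut.
Start: joints at [-1.216, 0.087, 0.176, 1.66, 0, 1.571], TCP at [0.191, -0.516, 0.231] pointing down, gripper open.
Joint ranges: [-3.13, 3.13], [-0.85, 1.81], [-1.15, 1.24], [-2.2, 2.28], [-1.44, 1.52], [-3.14, 3.14]. Speed limits (rad/s): [2.22, 2.22, 2.57, 3.14, 3.14, 3.14].

## Interface

Orientations are given as a unit quaternion [x, y, z, w].
In Python, from workcell import ctrl, planner, camera, camera_params, models gives the robot as it stands. Calls block until the motion is done:
- ctrl.move_pose(position, orientation): joint-space move of the TCP to a pose.
- ctrl.servo_line(position, speed=0.15, frame=None, threshold=None): straight line of the TCP; frame=None keeps the orientation; speed is the mean speed in m/s. With threshold (N) it stops when the force on the tool has changed by that much, and returns True; else False.
- ctrl.movej(angles): joint-space move.
- ctrl.grip(opening, strength=None): finger opening in m; strength is the grip in N (None keeps the last); returns when the fingers have stopped.
- ctrl.hold(seconds).
- planner.ik(position, orientation): joint angles nearest the present ones, or None.
- camera(name): name is "scene" or "top"; returns the picture (480x640x3 uint8, red, green, blue); there is no depth.
- camera_params(name): a dict with "fx", "fy", "cx", "cy" (pixels), "R" (3x3) and "t" (3): a world point X has camera coordinates R X + t. Camera axes: x right, y down, z forward; pixel columns grow to the right and rows downward; lengths in m; the calibration is good to about 2 mm. A picture is of the moment at which its call begins. camera_params takes no time and is no camera call.
A pose or a line that the arm cannot do raises ctrl.IKError and nothing moves.
- ctrl.close_job(): hands the job in; it is judged then, once.
Trained networks look in the newest picture that a camera, given by its name, has taken for a name from the list of things; names that differ only in an ending like _2 or _b are one class to them, and where a whole thing is asked for, a point or a joint stands for the part that bears it (a point fixed in the world has none). Each returns a list of dicts, best first, with "confidence" (0 to 1); they miss things now and then, are a little off and sometimes report something else, mostly with a low value. They report only what shows in the picture. A call takes as long as a camera call.
- models.spot_in(camera, query): "xyz" ([x, y, z] in m, in the coordinates of the camera as it stood for that picture, good to about 4 mm: the middle of the surface that is visible of it).
- models.trace(camera, query): "pixels" (480x640 bool, what is visible of it).
- models.place_of(camera, query): "xyz" ([x, y, z] in m, in the coordinates of the camera as it stood for that picture, good to about 4 mm: a listed point, or the origin of a listed thing).
Readings, each from a call of its own:
- ctrl.get_time(): time.
- ctrl.get_joints(): joint angles.
- ctrl.get_joint_velocities(): joint speeds.
- ctrl.get_joint_torque(): joint torques, N m.
- ctrl.get_tool_pos(): TCP position.
- ctrl.get_tcp_rot(): TCP orientation.
- ctrl.get_ft_force(): force on the tool from outside, world axes, zero at the start.
- ctrl.get_moment(): the same for the moment, N m.
- ctrl.get_width(): finger opening in m.
- ctrl.get_grip_force(): force on a finger pad.
Only numpy, scipy, OpenCV 4.12 (cv2) and the standard library are available. Lean on these libraries where they do the work, as an engineer would, in place of code of your own. Each camera call takes 0.05 s, during which the arm holds its last target. There are 200 camera calls.

## Working session

There is one attempt and no reset: what is moved stays moved. The work goes in short steps, each a Python script; the robot and the scene stay as the last script left them, time stands still between calls to the robot, and variables do not carry over. Pictures are saved under pics/ and viewed, at most 10 in all, crops included, and the job is handed in when it is done.

```bash
ls; mkdir -p pics
cat > h.py <<'E'
import numpy as np, cv2
from workcell import ctrl, planner, camera, camera_params, models
from scipy.spatial.transform import Rotation as Ro
def w(cam,p):
    c=camera_params(cam); return np.array(c["R"]).T@(np.array(p)-np.array(c["t"]))
def snap(cam,name):
    im=camera(cam); cv2.imwrite("pics/"+name,im[:,:,::-1]); return im
E
python3 - <<'E'
from h import *
np.set_printoptions(precision=4,suppress=True)
for c in("scene","top"):
    snap(c,c+"0.png"); p=camera_params(c); print(c,p["fx"],p["cx"],p["cy"],np.array(p["R"]).tolist(),p["t"], "campos",w(c,[0,0,0]))
    for q in "case lid lid_hinge lid_handle tall_cup price_label scanner scan_window short_cup round_pot jar card_terminal".split():
        try: print(q,[(np.round(w(c,d["xyz"]),4),round(d["confidence"],2)) for d in models.place_of(c,q)[:2]])
        except Exception as e: print(q,e)
print(ctrl.get_tool_pos(),ctrl.get_tcp_rot(),ctrl.grasp_offset,ctrl.get_time())
E
```

```text
pics
workcell.py
scene 577.7775888325635 321.9929591170683 240.9750291698418 [[0.7686737217160654, 0.6396299571558446, 0.0037719294777721997], [0.4443129247882548, -0.5296913139993559, -0.7225047658941376], [-0.4601377341723668, 0.5570463443758052, -0.6913556507386571]] [-0.5433 -0.0541  1.4092] campos [ 1.0901 -0.4661  0.9372]
case [(array([ 0.5696, -0.1468, -0.0034]), 0.79)]
lid it knows: card_terminal, case, jar, lid_handle, lid_hinge, price_label, round_pot, scan_window, scanner, short_cup, tall_cup
lid_hinge [(array([ 0.5676, -0.151 ,  0.0012]), 0.69), (array([ 0.5653, -0.2391,  0.1145]), 0.66)]
lid_handle [(array([ 0.5633, -0.0726,  0.1587]), 0.78)]
tall_cup []
price_label []
scanner [(array([0.5725, 0.3736, 0.0029]), 0.92)]
scan_window [(array([0.5724, 0.3525, 0.1716]), 0.81)]
short_cup []
round_pot []
jar [(array([0.7779, 0.135 , 0.0013]), 0.83)]
card_terminal [(array([0.3711, 0.4905, 0.0047]), 0.95)]
top 487.6328239096001 323.8993301061977 240.95426562553752 [[-0.023353514852071794, -0.9996810188413908, -0.009616335699900625], [-0.9934147698223391, 0.0242842178037135, -0.111
[... 182 characters left out ...]
4)]
lid it knows: card_terminal, case, jar, lid_handle, lid_hinge, price_label, round_pot, scan_window, scanner, short_cup, tall_cup
lid_hinge [(array([ 0.5644, -0.2397,  0.1144]), 0.74)]
lid_handle [(array([ 0.5613, -0.0741,  0.1575]), 0.93), (array([ 0.5632, -0.2402,  0.1124]), 0.61)]
tall_cup []
price_label []
scanner [(array([0.5699, 0.3771, 0.0023]), 0.66)]
scan_window [(array([0.5717, 0.351 , 0.1668]), 0.67), (array([0.5704, 0.3822, 0.0039]), 0.28)]
short_cup []
round_pot [(array([ 0.5616, -0.0771,  0.1538]), 0.74)]
jar [(array([0.7758, 0.135 , 0.0022]), 0.89)]
card_terminal [(array([0.376 , 0.4882, 0.0016]), 0.93)]
[ 0.1911 -0.5157  0.2313] [ 0.9843  0.1765  0.     -0.    ] 0.0187 1.2
```

View pics/scene0.png

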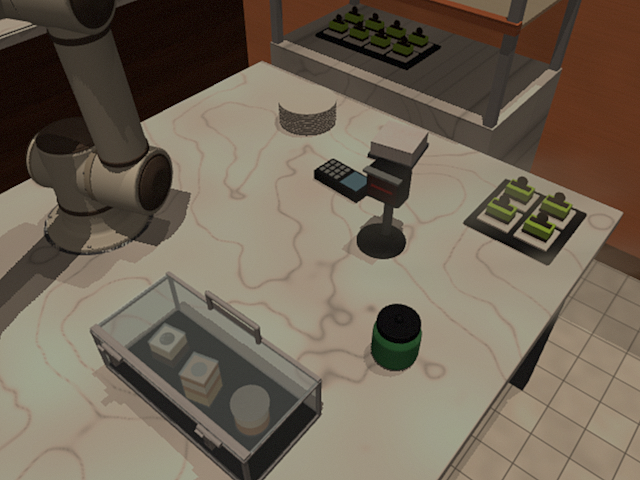

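View pics/top0.png

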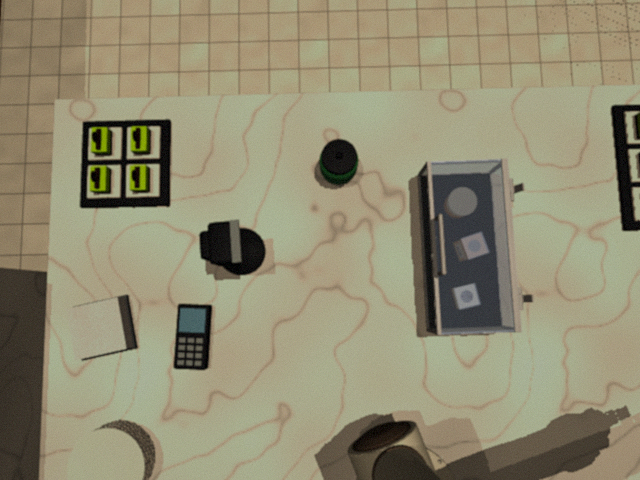

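The scene view shows the case at about (210,375), with the short cup at (167,342), tall cup at (200,375) and pot at (250,408). The scanner's window is at (383,188), facing the case, and the jar is at (396,338). The top view agrees, with the handle bar at (440,245). Next I need the yaws of the case and scanner.

```bash
cat >> h.py <<'E'
def plane(cam,px,z):
    "pixels (N,2) -> world points on height z"
    c=camera_params(cam); R=np.array(c["R"]); o=w(cam,[0,0,0])
    px=np.atleast_2d(px).astype(float)
    d=np.c_[(px[:,0]-c["cx"])/c["fx"],(px[:,1]-c["cy"])/c["fy"],np.ones(len(px))]@R
    return o+d*((z-o[2])/d[:,2])[:,None]
def proj(cam,X):
    c=camera_params(cam); p=np.atleast_2d(X)@np.array(c["R"]).T+c["t"]
    return np.c_[c["fx"]*p[:,0]/p[:,2]+c["cx"],c["fy"]*p[:,1]/p[:,2]+c["cy"]]
def tri(pa,pb):
    M=[np.array(camera_params(c)["fx"]*0+np.diag([camera_params(c)["fx"],camera_params(c)["fy"],1])+np.array([[0,0,camera_params(c)["cx"]],[0,0,camera_params(c)["cy"]],[0,0,0]]))@np.c_[camera_params(c)["R"],camera_params(c)["t"]] for c in("scene","top")]
    X=cv2.triangulatePoints(M[0],M[1],np.array(pa,float).reshape(-1,2).T,np.array(pb,float).reshape(-1,2).T); return (X[:3]/X[3]).T
E
python3 - <<'E'
from h import *
np.set_printoptions(precision=4,suppress=True)
crops=[]
for c in("scene","top"):
    im=cv2.imread(f"pics/{c}0.png"); camera(c)
    for q,z in(("lid_handle",.16),("scan_window",.17),("case",.0)):
        t=models.trace(c,q)
        if not t: print(c,q,"none");continue
        m=t[0]["pixels"]; v,u=np.nonzero(m); P=np.c_[u,v]
        print(c,q,round(t[0]["confidence"],2),m.sum(),P.min(0),P.max(0))
        if q=="lid_handle":
            X=plane(c,P,z)[:,:2]; C=X.mean(0); e=np.linalg.svd(X-C,full_matrices=False)[2][0]; s=(X-C)@e
            print("  c",C,"dir",np.arctan(e[1]/e[0]),"ext",s.min(),s.max())
for c,(a,b),s in(("scene",(340,110),4),("top",(180,200),4)):
    im=cv2.imread(f"pics/{c}0.png"); crops.append(cv2.resize(im[b:b+100,a:a+100],None,fx=4,fy=4,interpolation=cv2.INTER_CUBIC))
cv2.imwrite("pics/scan.png",np.hstack(crops))
E
```

```text
scene lid_handle 0.97 21158 [ 89 270] [320 461]
  c [ 0.6038 -0.1688] dir -0.004189720750064234 ext -0.20123693537700382 0.16939135975277606
scene scan_window 0.94 3409 [356 157] [411 258]
scene case 0.92 27381 [ 89 271] [321 479]
top lid_handle 0.64 14391 [427 158] [520 333]
  c [ 0.5562 -0.139 ] dir 0.011246065099309832 ext -0.18684865948337648 0.1787704947648126
top scan_window 0.93 2796 [198 218] [264 274]
top case 0.86 16544 [417 158] [532 334]
```

View pics/scan.png

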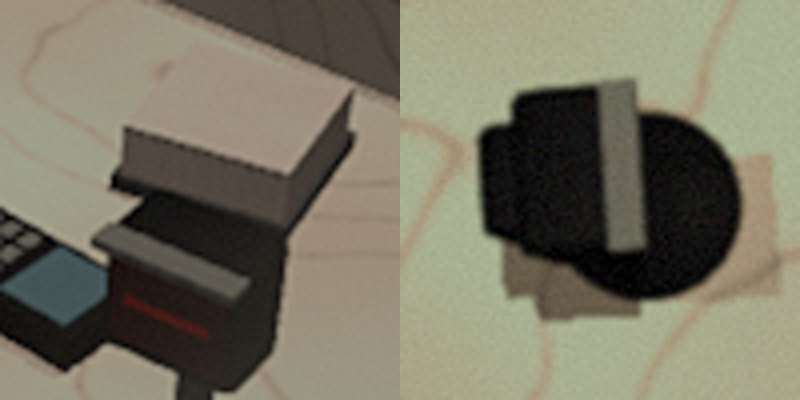

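The crops show a grey visor above the window. Its front edge in the top view runs (239,219.5)–(242,262), and the red scan line in the scene view runs (371,184)–(392,193.5).

```bash
cat > fit.py <<'E'
from h import *
from scipy.optimize import minimize
np.set_printoptions(precision=4,suppress=True)
S=4
masks={c:None for c in("scene","top")}
for c in masks:
    camera(c); masks[c]=cv2.resize(models.trace(c,"lid_handle")[0]["pixels"].astype(np.uint8),None,fx=S,fy=S,interpolation=cv2.INTER_NEAREST)
def sil(c,p):
    x,y,a,z=p; R=Ro.from_euler("z",a).as_matrix(); W=lambda L:np.array(L)@R.T+[x,y,z]
    m=np.zeros((480*S,640*S),np.uint8)
    f=lambda L:cv2.fillConvexPoly(m,cv2.convexHull(np.round((proj(c,W(L))+.5)*S).astype(np.int32)),1)
    f([[i,j,k] for i in(-.19,.19) for j in(0,.18) for k in(0,.005)])
    for b in ([(-.06,.163),(.06,.173),(.04,.05)],[(-.065,.163),(-.055,.173),(0,.05)],[(.055,.163),(.065,.173),(0,.05)]):
        (x0,y0),(x1,y1),(z0,z1)=b; f([[i,j,k] for i in(x0,x1) for j in(y0,y1) for k in(z0,z1)])
    return m
def cost(p,cs=("scene","top")):
    return sum(1-(sil(c,p)&masks[c]).sum()/(sil(c,p)|masks[c]).sum() for c in cs)
for cs in(("scene","top"),("scene",),("top",)):
    x0=np.array([.565,-.24,.01,.115])
    sim=np.vstack([x0]+[x0+d for d in np.diag([.01,.01,.05,.01])])
    zf=(lambda q:cost([q[0],q[1],q[2],.115],cs)) if len(cs)==1 else (lambda q:cost(q,cs))
    r=minimize(zf,x0,method="Nelder-Mead",options=dict(initial_simplex=sim,xatol=1e-4,fatol=1e-5)); print(cs,r.x,r.fun)
tp=lambda L:plane("top",L,.212)
A=tp([(239,219.5),(242,262),(229,220.5),(231.5,263)]); print("visor",A, [np.arctan2((A[i]-A[i+1])[1],(A[i]-A[i+1])[0]) for i in(0,2)])
B=plane("scene",[(371,184),(392,193.5)],.17);print("red",B,B.mean(0),np.arctan2(*(B[1]-B[0])[[1,0]]))
for i in range(4):
  for c in("scene","top"):
    camera(c)
    for q in("scan_window","scanner","lid_hinge","lid_handle"):
        print(c,q,[w(c,d["xyz"]) for d in models.place_of(c,q)[:1]])
# candidate cups
E
python3 fit.py
```

```text
('scene', 'top') [ 0.5645 -0.2405  0.0143  0.1156] 0.03723181775324069
('scene',) [ 0.5628 -0.2406  0.0141  0.1264] 0.017192829970769763
('top',) [ 0.5661 -0.2408  0.0118  0.1238] 0.01341895577844121
visor [[0.616  0.342  0.212 ]
 [0.5302 0.3364 0.212 ]
 [0.6145 0.3622 0.212 ]
 [0.5287 0.3573 0.212 ]] [np.float64(0.06584150081393013), np.float64(0.05658738342678097)]
red [[0.547  0.3553 0.17  ]
 [0.5999 0.3576 0.17  ]] [0.5734 0.3565 0.17  ] 0.045138645665984474
scene scan_window [array([0.5719, 0.3522, 0.1733])]
scene scanner [array([0.5691, 0.3735, 0.0006])]
scene lid_hinge [array([ 0.5672, -0.2383,  0.1175])]
scene lid_handle [array([ 0.5684, -0.0721,  0.1594])]
top scan_window [array([0.5723, 0.3504, 0.171 ])]
top scanner [array([0.5729, 0.3794, 0.0005])]
top lid_hinge [array([ 0.567 , -0.2407,  0.1138])]
top lid_handle [array([ 0.5599, -0.0767,  0.1574])]
scene scan_window [array([0.7762, 0.1318, 0.0015])]
scene scanner [array([0.5717, 0.3753, 0.004 ])]
scene lid_hinge [array([ 0.5641, -0.2392,  0.1187])]
scene lid_handle [array([ 0.5666, -0.0718,  0.1628])]
top scan_window [arr
[... 262 characters left out ...]
e [array([ 0.5639, -0.2381,  0.1164])]
scene lid_handle [array([ 0.5632, -0.0712,  0.1623])]
top scan_window [array([0.5712, 0.3514, 0.1665])]
top scanner [array([0.5695, 0.3769, 0.0035])]
top lid_hinge [array([ 0.5624, -0.2447,  0.1175])]
top lid_handle [array([ 0.5639, -0.0757,  0.1573])]
scene scan_window [array([0.5737, 0.3492, 0.1724])]
scene scanner [array([0.5728, 0.3759, 0.0036])]
scene lid_hinge [array([ 0.566 , -0.2384,  0.1134])]
scene lid_handle [array([ 0.5653, -0.074 ,  0.1602])]
top scan_window [array([0.5704, 0.3517, 0.1695])]
top scanner [array([ 0.5689,  0.3785, -0.0002])]
top lid_hinge [array([ 0.5638, -0.2423,  0.1147])]
top lid_handle [array([ 0.5615, -0.0778,  0.1541])]
```

Run:
```python
from h import *
np.set_printoptions(precision=2,suppress=True)
for beta in(-.6,-.3,0,.3,.6):
  for dx in(-.04,0,):
    for th in(0,.9,1.57,1.9):
      ok=[]
      for phi in np.arange(-1.6,1.7,.2):
        R=CR*Ro.from_euler("x",phi)*Ro.from_euler("y",beta)*Ro.from_matrix(np.diag([-1.,1,-1]))
        p=bar(th)+CR.apply([dx,0,0])
        if planner.ik(tcp(p,R),R.as_quat()) is not None: ok.append(round(phi,1))
      print(beta,dx,th,"phi",(min(ok),max(ok),len(ok)) if ok else None)
```

```text
-0.6 -0.04 0 phi (np.float64(-1.6), np.float64(1.4), 16)
-0.6 -0.04 0.9 phi (np.float64(-1.6), np.float64(1.4), 16)
-0.6 -0.04 1.57 phi (np.float64(-1.6), np.float64(1.2), 15)
-0.6 -0.04 1.9 phi (np.float64(-1.6), np.float64(1.2), 15)
-0.6 0 0 phi (np.float64(-1.6), np.float64(1.4), 16)
-0.6 0 0.9 phi (np.float64(-1.6), np.float64(1.4), 16)
-0.6 0 1.57 phi (np.float64(-1.6), np.float64(1.2), 15)
-0.6 0 1.9 phi (np.float64(-1.6), np.float64(1.2), 15)
-0.3 -0.04 0 phi (np.float64(-1.4), np.float64(1.4), 15)
-0.3 -0.04 0.9 phi (np.float64(-1.6), np.float64(1.2), 15)
-0.3 -0.04 1.57 phi (np.float64(-1.6), np.float64(1.0), 14)
-0.3 -0.04 1.9 phi (np.float64(-1.6), np.float64(0.8), 13)
-0.3 0 0 phi (np.float64(-1.4), np.float64(1.4), 15)
-0.3 0 0.9 phi (np.float64(-1.6), np.float64(1.2), 15)
-0.3 0 1.57 phi (np.float64(-1.6), np.float64(1.0), 14)
-0.3 0 1.9 phi (np.float64(-1.6), np.float64(0.8), 13)
0 -0.04 0 phi (np.float64(-1.4), np.float64(1.2), 14)
0 -0.04 0.9 phi (np.float64(-1.4), np.float64(0.8), 12)
0 -0.04 1.57 phi (np.float64(-1.4), np.float64(0.6), 11)
0 -0.04 1.9 phi (np.float
[... 318 characters left out ...]
oat64(-1.2), np.float64(0.4), 9)
0.3 -0.04 1.57 phi (np.float64(-1.4), np.float64(0.2), 9)
0.3 -0.04 1.9 phi (np.float64(-1.4), np.float64(0.2), 9)
0.3 0 0 phi (np.float64(-1.2), np.float64(1.0), 12)
0.3 0 0.9 phi (np.float64(-1.2), np.float64(0.4), 9)
0.3 0 1.57 phi (np.float64(-1.2), np.float64(-0.0), 7)
0.3 0 1.9 phi (np.float64(-1.4), np.float64(-0.0), 8)
0.6 -0.04 0 phi (np.float64(-0.8), np.float64(0.6), 8)
0.6 -0.04 0.9 phi None
0.6 -0.04 1.57 phi (np.float64(-0.8), np.float64(-0.6), 2)
0.6 -0.04 1.9 phi (np.float64(-1.0), np.float64(-0.4), 4)
0.6 0 0 phi (np.float64(-0.8), np.float64(0.4), 7)
0.6 0 0.9 phi None
0.6 0 1.57 phi None
0.6 0 1.9 phi (np.float64(-0.8), np.float64(-0.6), 2)
```

```bash
cat >> h.py <<'E'
def gR(phi,beta): return CR*Ro.from_euler("x",phi)*Ro.from_euler("y",beta)*Ro.from_matrix(np.diag([-1.,1,-1]))
E
python3 - <<'E'
from h import *
np.set_printoptions(precision=2,suppress=True)
for beta in(-.35,-.45,-.55):
  for rel in(-.5,-.6,-.7,-.8):
    qs=[];
    for th in np.linspace(0,1.88,9):
        R=gR(th+rel,beta); q=planner.ik(tcp(bar(th),R),R.as_quat()); qs.append(q)
    n=[i for i,q in enumerate(qs) if q is None]
    print(beta,rel,"fail",n)
    if not n: 
        R=gR(rel,beta);pre=planner.ik(tcp(bar(0),R,GO-.08)+[0,0,.12],R.as_quat())
        print(pre); print(np.array(qs)[[0,2,4,6,7,8]])
        R=gR(1.85+rel,beta);print("ret",planner.ik(tcp(bar(1.85),R,GO-.1),R.as_quat()))
E
```

```text
-0.35 -0.5 fail [7, 8]
-0.35 -0.6 fail [8]
-0.35 -0.7 fail [8]
-0.35 -0.8 fail [8]
-0.45 -0.5 fail [8]
-0.45 -0.6 fail [8]
-0.45 -0.7 fail [8]
-0.45 -0.8 fail []
[ 0.35 -0.3  -0.23  1.34 -0.85  0.  ]
[[ 0.22 -0.28 -0.55  0.86 -0.8  -0.18]
 [-0.08 -0.34 -0.35  1.06 -0.25 -0.23]
 [-0.44 -0.17 -0.09  1.29  0.31 -0.37]
 [-0.72  0.21  0.26  1.65  0.74 -0.6 ]
 [-0.81  0.46  0.46  1.9   0.89 -0.78]
 [-0.88  0.74  0.7   2.21  0.99 -1.  ]]
ret None
-0.55 -0.5 fail [8]
-0.55 -0.6 fail [8]
-0.55 -0.7 fail []
[ 0.3  -0.45 -0.34  1.19 -0.74 -0.12]
[[ 0.17 -0.4  -0.65  0.74 -0.67 -0.26]
 [-0.14 -0.42 -0.43  0.98 -0.11 -0.26]
 [-0.5  -0.21 -0.17  1.21  0.45 -0.35]
 [-0.76  0.18  0.17  1.59  0.87 -0.58]
 [-0.85  0.43  0.37  1.86  1.01 -0.77]
 [-0.9   0.71  0.6   2.21  1.11 -1.03]]
ret None
-0.55 -0.8 fail []
[ 0.35 -0.43 -0.36  1.18 -0.85 -0.11]
[[ 0.21 -0.39 -0.67  0.7  -0.78 -0.29]
 [-0.09 -0.43 -0.46  0.95 -0.22 -0.27]
 [-0.46 -0.25 -0.2   1.17  0.35 -0.35]
 [-0.74  0.12  0.13  1.51  0.79 -0.55]
 [-0.83  0.36  0.32  1.76  0.95 -0.71]
 [-0.9   0.63  0.54  2.08  1.06 -0.93]]
ret None
```

Run:
```python
from h import *
np.set_printoptions(precision=2,suppress=True)
for beta in(-.35,-.45,-.55):
  for k,p0 in((.85,-.7),(.75,-.6),(.8,-.7),(.75,-.7),(.7,-.6)):
    qs=[]
    for th in np.linspace(0,1.9,9):
        R=gR(p0+k*th,beta); qs.append(planner.ik(tcp(bar(th),R),R.as_quat()))
    n=[i for i,q in enumerate(qs) if q is None]
    R=gR(p0+k*1.85,beta); ret=[planner.ik(tcp(bar(1.85),R,GO-d),R.as_quat()) for d in(.03,.05,.07,.1)]
    print(beta,k,p0,"endrel",p0+k*1.85-1.85,"fail",n,[r is not None for r in ret],qs[-1])
```

```text
-0.35 0.85 -0.7 endrel -0.9775 fail [] [True, True, False, False] [-0.84  0.71  0.76  2.15  0.84 -0.93]
-0.35 0.75 -0.6 endrel -1.0625 fail [] [True, True, True, False] [-0.83  0.64  0.69  2.05  0.8  -0.87]
-0.35 0.8 -0.7 endrel -1.0699999999999998 fail [] [True, True, True, False] [-0.83  0.64  0.69  2.04  0.79 -0.87]
-0.35 0.75 -0.7 endrel -1.1624999999999999 fail [] [True, True, True, True] [-0.81  0.56  0.62  1.94  0.74 -0.82]
-0.35 0.7 -0.6 endrel -1.1550000000000002 fail [] [True, True, True, True] [-0.81  0.56  0.62  1.95  0.74 -0.82]
-0.45 0.85 -0.7 endrel -0.9775 fail [] [True, True, True, True] [-0.86  0.61  0.6   2.02  0.91 -0.88]
-0.45 0.75 -0.6 endrel -1.0625 fail [] [True, True, True, True] [-0.85  0.54  0.54  1.92  0.86 -0.83]
-0.45 0.8 -0.7 endrel -1.0699999999999998 fail [] [True, True, True, True] [-0.85  0.54  0.54  1.91  0.86 -0.82]
-0.45 0.75 -0.7 endrel -1.1624999999999999 fail [] [True, True, True, True] [-0.83  0.46  0.48  1.82  0.81 -0.77]
-0.45 0.7 -0.6 endrel -1.1550000000000002 fail [] [True, True, True, True] [-0.83  0.47  0.48  1.82  0.81 -0.78]
-0.55 0.85 -0.7 endrel -0.9775 fail [] [True, True, True, True] [-0.88  0.51  0.45  1.88  0.98 -0.82]
-0.55 0.75 -0.6 endrel -1.0625 fail [] [True, True, True, True] [-0.87  0.44  0.4   1.78  0.93 -0.76]
-0.55 0.8 -0.7 endrel -1.0699999999999998 fail [] [True, True, True, True] [-0.87  0.44  0.4   1.78  0.93 -0.76]
-0.55 0.75 -0.7 endrel -1.1624999999999999 fail [] [True, True, True, True] [-0.85  0.37  0.34  1.68  0.87 -0.72]
-0.55 0.7 -0.6 endrel -1.1550000000000002 fail [] [True, True, True, True] [-0.85  0.37  0.34  1.69  0.87 -0.72]
```

```bash
cat >> h.py <<'E'
B,K,P0=-.45,.85,-.7
E
python3 - <<'E'
from h import *
np.set_printoptions(precision=4,suppress=True)
R=gR(P0,B); q=R.as_quat()
ctrl.move_pose(tcp(bar(0),R,GO-.08)+[0,0,.10],q)
ctrl.grip(.034,35)
ctrl.servo_line(tcp(bar(0),R,GO-.08),.2)
print(ctrl.servo_line(tcp(bar(0),R),.08,threshold=12), ctrl.get_ft_force(),tcp(bar(0),R)-ctrl.get_tool_pos())
snap("scene","pregrip.png"); snap("top","pregript.png")
cv2.imwrite("pics/pg.png",np.hstack([cv2.resize(cv2.imread("pics/"+n)[y:y+200,x:x+200],(400,400)) for n,x,y in(("pregrip.png",130,230),("pregript.png",360,150))]))
print(ctrl.get_time())
E
```

```text
False [-0.821  -0.2348  0.7101] [-0.0001 -0.0002 -0.0005]
8.3917
```

View pics/pg.png

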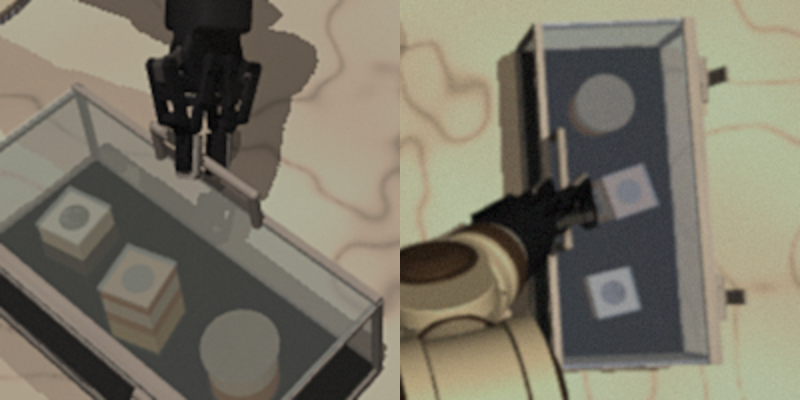

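The bar lies between the fingers (left half, about (200,155)). I'll grip it and swing the lid.

Run:
```python
from h import *
np.set_printoptions(precision=1,suppress=True)
ctrl.grip(.0,30); print(ctrl.get_width(),ctrl.get_grip_force(),ctrl.get_ft_force())
for th in np.linspace(0,1.7,11)[1:]:
    R=gR(P0+K*th,B)
    ctrl.servo_line(tcp(bar(th),R),.11,frame=R.as_quat())
    f=ctrl.get_ft_force(); print(round(th,2),f,round(ctrl.get_width(),4))
    if np.linalg.norm(f)>45: break
print(ctrl.get_time())
snap("scene","l1.png")
```

```text
0.00898232469751788 30.33700168132782 [-2.7 -6.   5.8]
0.17 [ 3.9 -3.4 -5. ] 0.0087
0.34 [ 2.4  0.8 -4. ] 0.0087
0.51 [-1.1  4.   0.5] 0.0088
0.68 [-3.4  6.2  3.6] 0.0085
0.85 [-5.2  5.1  6.8] 0.0086
1.02 [-7.7  5.4 10.7] 0.0086
1.19 [-9.5  3.2 12.7] 0.0091
1.36 [-10.5  -0.8  15.1] 0.0086
1.53 [-11.7  -3.8  17.4] 0.0085
1.7 [-10.1  -5.9  15.6] 0.0091
12.725
```

View pics/l1.png

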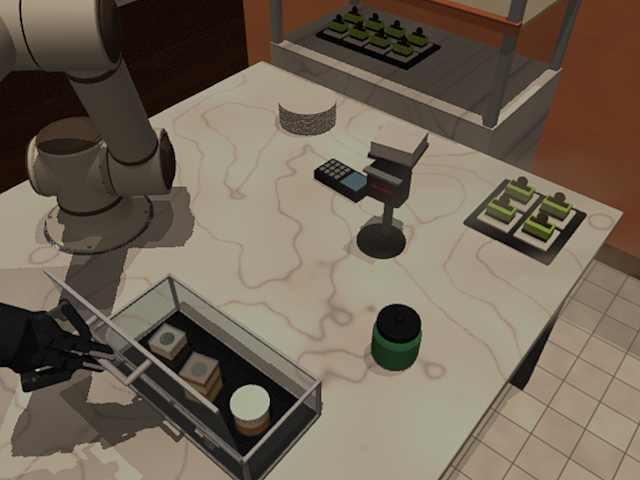

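The lid is nearly open and the bar is still held at about (110,360). I'll lower it onto the stop, release and back off.

Run:
```python
from h import *
np.set_printoptions(precision=4,suppress=True)
for th in(1.78,1.85,1.865):
    R=gR(P0+K*th,B)
    print(ctrl.servo_line(tcp(bar(th),R),.03,frame=R.as_quat(),threshold=25),ctrl.get_ft_force())
ctrl.grip(.022); ctrl.hold(.3); print(ctrl.get_ft_force())
p=np.array(ctrl.get_tool_pos()); z=Ro.from_quat(ctrl.get_tcp_rot()).apply([0,0,1])
ctrl.servo_line(p-.075*z,.08); print(ctrl.get_ft_force())
snap("scene","l2.png"); snap("top","l2t.png")
for c in("scene","top"):
    for q in("lid_handle","tall_cup","price_label","short_cup","round_pot"):
        print(c,q,[(w(c,d["xyz"]),round(d["confidence"],2)) for d in models.place_of(c,q)[:2]])
print("open handle expected",bar(1.85),ctrl.get_time())
```

```text
False [-9.3324 -8.8026 16.5954]
False [ -9.2314 -10.7192  17.4964]
False [ -9.178  -10.2889  16.3759]
[ 0.264   0.0179 -0.5244]
[-0.6326 -0.1222 -0.3502]
scene lid_handle [(array([ 0.5684, -0.3331,  0.2644]), 0.94), (array([ 0.5616, -0.1629,  0.0172]), 0.48)]
scene tall_cup [(array([ 0.5637, -0.1616,  0.0163]), 0.71)]
scene price_label []
scene short_cup [(array([ 0.4505, -0.1475,  0.0116]), 0.75), (array([0.5758, 0.3515, 0.1738]), 0.38)]
scene round_pot [(array([0.576 , 0.3512, 0.1726]), 0.34)]
top lid_handle [(array([ 0.5648, -0.334 ,  0.2615]), 0.66)]
top tall_cup [(array([ 0.568 , -0.1625,  0.0116]), 0.74), (array([ 0.5648, -0.3321,  0.2626]), 0.51)]
top price_label [(array([ 0.558 , -0.1399,  0.0467]), 0.54)]
top short_cup [(array([ 0.4549, -0.1444,  0.0064]), 0.82), (array([ 0.5659, -0.3306,  0.2601]), 0.52)]
top round_pot [(array([ 0.6698, -0.1477,  0.0144]), 0.68), (array([ 0.4532, -0.1451,  0.007 ]), 0.5)]
open handle expected [ 0.5658 -0.33    0.2641] 16.3917
```

View pics/l2t.png

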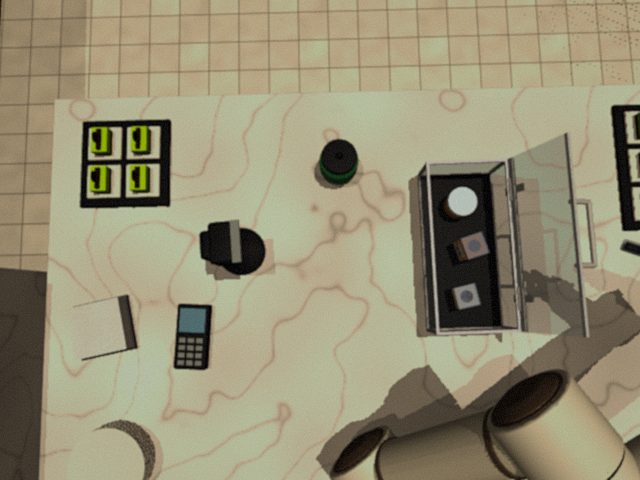

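The top view shows the lid leaning back on its stop, with the handle at (587,230). The cups still stand in their row, with the tall cup's lid at (473,246), clearly yawed. I'll fit its pose.

```bash
cat > fit2.py <<'E'
from h import *
from scipy.optimize import minimize
np.set_printoptions(precision=4,suppress=True)
S=8; M={}
def mk(c,T):
    m=np.zeros((480*S,640*S),np.uint8)
    cv2.fillConvexPoly(m,cv2.convexHull(np.round((proj(c,T)+.5)*S).astype(np.int32)),1); return m
for c in("scene","top"):
    camera(c); t=models.trace(c,"tall_cup")
    print(c,[(round(d["confidence"],2),d["pixels"].sum()) for d in t])
    m=t[0]["pixels"].astype(np.uint8); v,u=np.nonzero(m); print(u.min(),u.max(),v.min(),v.max())
    M[c]=cv2.resize(m,None,fx=S,fy=S,interpolation=cv2.INTER_NEAREST)
def cost(p,cs):
    R=Ro.from_euler("z",p[2]).as_matrix(); z=p[3]
    L=np.array([[i,j,k] for i in(-.025,.025) for j in(-.025,.025) for k in(0,.08)])@R.T+[p[0],p[1],z]
    return sum(1-(mk(c,L)&M[c]).sum()/(mk(c,L)|M[c]).sum() for c in cs)
for cs in(("scene","top"),("scene",),("top",)):
  for a0 in(.1,.3):
    x0=np.array([.566,-.162,a0,.012]); d=np.diag([.006,.006,.1,.006])
    f=(lambda q:cost(q,cs)) if len(cs)==2 else (lambda q:cost([*q[:3],.012],cs)+abs(q[3]-.012))
    r=minimize(f,x0,method="Nelder-Mead",options=dict(initial_simplex=np.vstack([x0,x0+d]),xatol=1e-4,fatol=1e-5)); print(cs,r.x,r.fun)
cr=[]
for c,x,y in(("top",440,215),("scene",165,340)):
    cr.append(cv2.resize(camera(c)[y:y+60,x:x+60,::-1],(400,400),interpolation=cv2.INTER_CUBIC))
cv2.imwrite("pics/cup.png",np.hstack(cr))
E
python3 fit2.py
```

```text
scene [(0.97, np.int64(1784))]
178 222 351 407
top [(0.72, np.int64(661))]
453 487 232 259
('scene', 'top') [ 0.5646 -0.1632  0.3013  0.0149] 0.13070424628764432
('scene', 'top') [ 0.5652 -0.1635  0.3068  0.0153] 0.13176003383610113
('scene',) [ 0.5625 -0.1627  0.3022  0.012 ] 0.029015547971166865
('scene',) [ 0.5624 -0.1626  0.3093  0.0147] 0.03169903060025439
('top',) [ 0.5661 -0.1631  0.3068  0.012 ] 0.0802825684290844
('top',) [ 0.5659 -0.1632  0.3117  0.0127] 0.08033514786455855
```

View pics/cup.png

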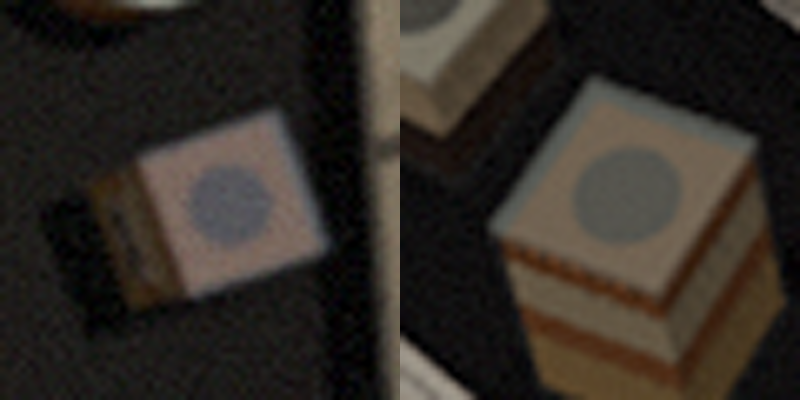

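The crops agree with the fit: cup at (0.5645, -0.163), yaw 0.30, with the label side facing left in the top view. Now I'll pick it.

```bash
cat >> h.py <<'E'
CUP=np.array([.5645,-.163]); CY=.303; ZG=.054
W=np.array([.572,.351,.170]); WY=.055
def down(yaw,s=1): # tool down, closing along yaw'd x
    return Ro.from_euler("z",yaw+s*np.pi/2)*Ro.from_matrix(np.diag([-1.,1,-1]))
E
cat > chk.py <<'E'
from h import *
np.set_printoptions(precision=2,suppress=True)
l=np.array(ctrl.get_tool_pos()); print(l)
print(planner.ik(l+[0,0,.10],ctrl.get_tcp_rot()))
ax=W[:2]-.126*np.array([-np.sin(WY),np.cos(WY)]); print(ax)
for s in(1,-1):
    for z in(.36,.054): print(s,planner.ik([*CUP,z],down(CY,s).as_quat()))
    print(planner.ik([*ax,.177],down(WY,s).as_quat()))
E
python3 chk.py
```

```text
[ 0.54 -0.37  0.29]
None
[0.58 0.23]
1 [-0.28  0.29  0.67  1.95  0.   -2.15]
1 [-0.28  0.18 -0.06  1.33  0.   -2.15]
[ 0.37  0.25  0.25  1.58  0.   -1.25]
-1 [-0.28  0.29  0.67  1.95  0.    0.99]
-1 [-0.28  0.18 -0.06  1.33  0.    0.99]
[0.37 0.25 0.25 1.58 0.   1.89]
```

Run:
```python
from h import *
np.set_printoptions(precision=4,suppress=True)
R=down(CY,1); q=R.as_quat(); a=[.52,-.40,.37]; b=[*CUP,.36]
print([planner.ik(x,q) for x in(a,b)])
ctrl.move_pose(a,q)
ctrl.servo_line(b,.25)
ctrl.grip(.078,25)
ctrl.servo_line([*CUP,.13],.2)
print(ctrl.servo_line([*CUP,ZG],.06,threshold=6),ctrl.get_tool_pos(),ctrl.get_ft_force(),ctrl.get_time())
for i in range(2):
    for c in("scene","top"):
        camera(c)
        for k in("lid_handle","tall_cup"): print(c,k,[(w(c,d["xyz"]),round(d["confidence"],2)) for d in models.place_of(c,k)[:1]])
a=camera("scene")[300:450,130:280,::-1]; b=camera("top")[170:320,390:540,::-1]
cv2.imwrite("pics/pick.png",np.hstack([cv2.resize(x,(400,400),interpolation=cv2.INTER_CUBIC) for x in(a,b)]))
```

```text
[array([-0.6557,  0.5453,  1.0446,  2.0701,  0.    , -2.5295]), array([-0.2811,  0.2883,  0.6695,  1.952 ,  0.    , -2.1549])]
False [ 0.5648 -0.1631  0.0544] [-0.9299 -0.1291 -0.2395] 22.4917
scene lid_handle [(array([ 0.5656, -0.3311,  0.2648]), 0.78)]
scene tall_cup [(array([ 0.5598, -0.1604,  0.0183]), 0.72)]
top lid_handle []
top tall_cup [(array([ 0.5639, -0.1651,  0.0068]), 0.95)]
scene lid_handle [(array([ 0.5703, -0.3289,  0.2653]), 0.87)]
scene tall_cup [(array([ 0.5606, -0.1627,  0.0149]), 0.82)]
top lid_handle []
top tall_cup [(array([ 0.5654, -0.1634,  0.007 ]), 0.55)]
```

View pics/pick.png

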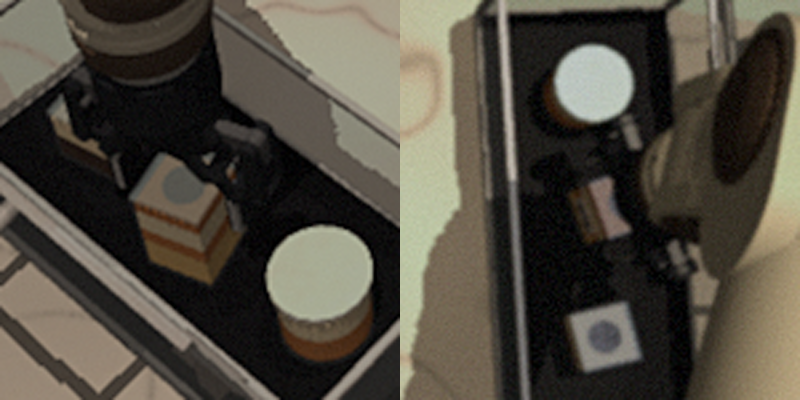

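The cup sits between the pads in the left crop (tips at (125,187) and (235,228)), and the neighbours are clear. I'll grip and lift.

Run:
```python
from h import *
np.set_printoptions(precision=4,suppress=True)
ctrl.grip(.04,30); print(ctrl.get_width(),ctrl.get_grip_force(),ctrl.get_ft_force())
p=np.array(ctrl.get_tool_pos())
if abs(ctrl.get_width()-.05)<.006:
    ctrl.servo_line(p+[0,0,.03],.05); print(ctrl.get_width(),ctrl.get_ft_force())
    ctrl.servo_line([p[0],p[1],.27],.15)
    u=np.array([-np.sin(WY),np.cos(WY)]); ax=W[:2]-.126*u; q=down(WY,1).as_quat()
    ctrl.move_pose([*(ax-.07*u),.25],q)
    ctrl.servo_line([*(ax-.02*u),W[2]-.035+ZG-.012],.15)
    ctrl.hold(.3); print(ctrl.get_width(),ctrl.get_tool_pos(),ax)
    for i in range(4):
        for c in("scene","top"):
            camera(c)
            for k in("price_label","tall_cup","scan_window"): print(c,k,[(w(c,d["xyz"]),round(d["confidence"],2)) for d in models.place_of(c,k)[:1]])
    a=snap("scene","s1.png")[80:280,280:480,::-1]; b=snap("top","s1t.png")[150:350,180:380,::-1]
    cv2.imwrite("pics/scan2.png",np.hstack([cv2.resize(x,(400,400),interpolation=cv2.INTER_CUBIC) for x in(a,b)]))
print(ctrl.get_time())
```

```text
0.04963970674542534 32.19066336750984 [0.1867 0.9763 2.1719]
0.0498144786097939 [-0.0984  0.0668 -2.0078]
0.04990347184869673 [0.5803 0.2049 0.1777] [0.5789 0.2252]
scene price_label []
scene tall_cup [(array([0.5739, 0.2057, 0.1398]), 0.6)]
scene scan_window [(array([0.5723, 0.3541, 0.1722]), 0.87)]
top price_label []
top tall_cup []
top scan_window [(array([0.5733, 0.3494, 0.1681]), 0.56)]
scene price_label []
scene tall_cup [(array([0.5768, 0.2058, 0.1388]), 0.81)]
scene scan_window [(array([0.5724, 0.3522, 0.173 ]), 0.64)]
top price_label []
top tall_cup [(array([ 0.6674, -0.1459,  0.0186]), 0.27)]
top scan_window [(array([0.5729, 0.3565, 0.1695]), 0.82)]
scene price_label []
scene tall_cup [(array([0.577 , 0.2057, 0.1392]), 0.8)]
scene scan_window [(array([0.5755, 0.352 , 0.1707]), 0.96)]
top price_label []
top tall_cup [(array([0.5713, 0.3518, 0.1696]), 0.59)]
top scan_window [(array([0.571 , 0.3491, 0.1666]), 0.81)]
scene price_label []
scene tall_cup [(array([0.5773, 0.206 , 0.1395]), 0.93)]
scene scan_window [(array([0.5734, 0.3525, 0.1706]), 0.7)]
top price_label []
top tall_cup []
top scan_window [(array([0.5702, 0.3512, 0.1678]), 0.91)]
29.6583
```

View pics/scan2.png

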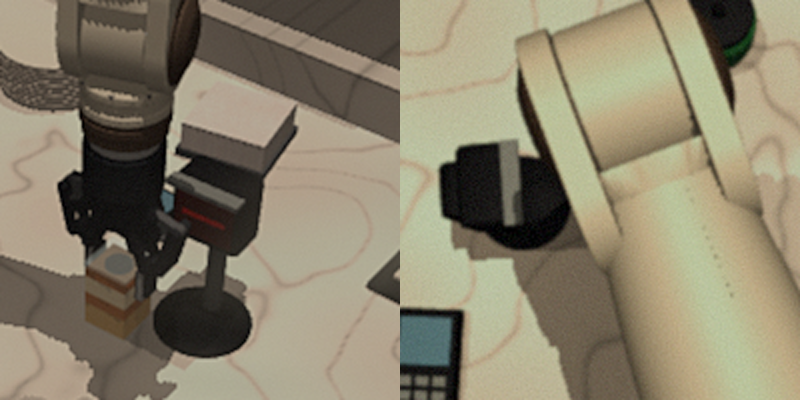

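The cup hangs upright in front of the scanner (left crop, about (115,290)), with the fingers on its side faces. Its offset from the tool is within network bias, so I'll advance the last 2 cm, check and hand in.

Run:
```python
from h import *
np.set_printoptions(precision=4,suppress=True)
u=np.array([-np.sin(WY),np.cos(WY)]); ax=W[:2]-.126*u
ctrl.servo_line([*ax,W[2]-.035+ZG-.012],.05); ctrl.hold(1)
print(ctrl.get_tool_pos(),ax,ctrl.get_width(),ctrl.get_grip_force(),ctrl.get_ft_force(),np.abs(ctrl.get_joint_velocities()).max())
for c in("scene","top"):
    snap(c,c+"end.png")
    for k in("lid_handle","tall_cup","short_cup","round_pot"): print(c,k,[(w(c,d["xyz"]),round(d["confidence"],2)) for d in models.place_of(c,k)[:1]])
print(ctrl.get_time())
```

```text
[0.5789 0.2252 0.177 ] [0.5789 0.2252] 0.04974682609473276 31.83742493391037 [-0.5585  0.011  -2.2768] 0.0011482498953123517
scene lid_handle [(array([ 0.5695, -0.3295,  0.2652]), 0.66)]
scene tall_cup [(array([0.5768, 0.2253, 0.1419]), 0.69)]
scene short_cup [(array([ 0.4536, -0.1479,  0.0129]), 0.79)]
scene round_pot [(array([ 0.6724, -0.149 ,  0.0128]), 0.7)]
top lid_handle [(array([ 0.5636, -0.3314,  0.26  ]), 0.74)]
top tall_cup []
top short_cup [(array([ 0.452 , -0.1431,  0.0074]), 0.74)]
top round_pot [(array([ 0.6684, -0.1464,  0.0162]), 0.96)]
31.7083
```

View pics/sceneend.png

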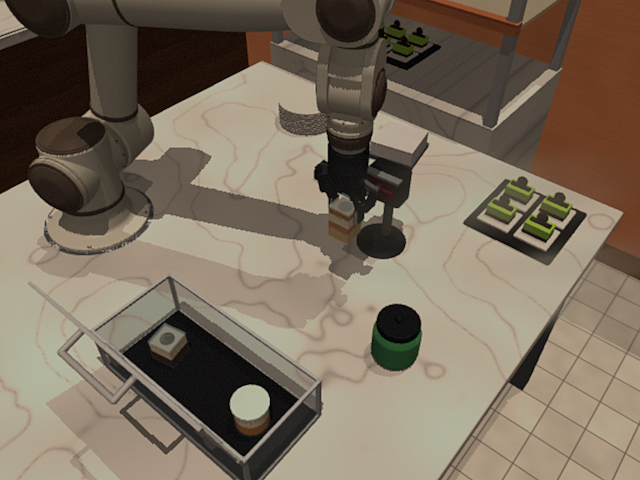

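The final picture shows the lid resting open with its handle at (95,365), and the short cup and pot undisturbed. The tall cup is held upright at (343,218), facing the scanner.

```bash
python3 -c "
from h import *
print(ctrl.close_job())"
```

```text
the job is handed in; nothing more can be done
None
```

I handed the job in at about 32 s: the lid rests open on its stop, the other things are undisturbed, and the tall cup is held still and upright about 10 cm from the scan window; the cameras never showed the label there, so its facing and centring come from the measured cup and scanner poses.

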